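# Clamp a capacitor can in the test fixture

### The job

Lift the sprung clamp bar by its knob, turn it aside onto its parking block, and lay the grooved capacitor can from its rest into the fixture's V supports, terminals towards the parking side. Bring the bar back across and down onto the can, then gently slide the can along the supports until the blade under the bar (its exact setting is not known) drops fully into the can's groove. The can's wall is thin: never force it, and leave the other things on the bench where they are.

Things in the scene. Friction and masses are not known exactly. Their poses are not given: they have to be found in the camera images.
- fixture: Aluminium clamp fixture fixed to the bench, base plate 165 x 150 x 12 mm; origin on the bench under the seat, z up. The seat for the can runs along its y axis. Post, clamp bar (14 mm wide, 10 mm thick) and parking block are its parts. The bar comes from the post towards -x and crosses the seat at y = 25 mm in this frame.
- seat (a point): Point on the axis of a seated can, 45 mm above the bench; fixture axes, fixture origin below it. Two black V supports, 45 degree flanks, tops 6 mm below this point, 56 mm wide in all: one from y = -50 to -40 mm, one from y = 5 to 37 mm. Between them (y -40 to 5) fingers have room beside the can, down to the base plate 33 mm below this point.
- post (a point): Top centre of the clamp bar's upright steel post, 12 mm in diameter, 130 mm above the bench, at x = 70, y = 25 mm from the fixture's origin; fixture axes. The bar slides up and turns on it.
- park_top (a point): Centre of the top face of the parking block, 84 mm above the bench, at x = 59, y = 44.5 mm from the fixture's origin; fixture axes; top 58 mm in x, 22 mm in y. It stands close beside the lowered bar, which cannot turn aside until lifted over the block; turned aside, the bar rests on it.
- guides (a point): Point midway between the tops of two upright steel guide pins, 8 mm thick with round tops, 80 mm above the bench, at x = -30 mm from the fixture's origin, y = 37.5 and 12.5 mm; fixture axes. The lowered bar lies between them with 1.5 mm to spare on either side, so it must come down within about 0.015 rad of bar_turn 0; below bar_lift 0.02 it cannot turn.
- bar_lift (a joint): Height of the bar on its post, m, 0 (down, as found) to 0.045. Spring and weight push it down: about 3 N at 0, 5 N at 0.026; damped, 15 N s/m. Across the seat: 0 with no can, 0.015 when the blade rests on the can's full diameter, 0.011 with the blade at the bottom of the groove. Above 0.026 it clears the parking block; parked it rests at 0.026.
- bar_turn (a joint): Turn of the bar about its post, rad: 0 across the seat (as found, knob on the fixture's -x side); grows clockwise seen from above, the knob swinging to the fixture's +y side; 1.57 = along +y over the parking block. Stops at -0.02 and 1.75. Turns easily; from about 1.1 to 1.75 it stays on the block by itself.
- knob (a point): Grip point of the round black upright knob at the bar's free end, 120 mm from the post's axis; knob 20 mm in diameter, from 16 mm below to 16 mm above this point. 84 mm above the bench at bar_lift 0. The bar's lower face is 26 mm below this point. 50 mm from the knob, over the seat, the blade holder hangs under the bar.
- bar: Steel clamp bar; origin on the post's axis at the bar's lower face (58 mm above the bench at bar_lift 0); knob towards its -x, z up. At x = -70 mm, over the seat, the blade hangs under it: 6 mm thick along the can, 34 mm across it, lower edge 8 mm below the bar. The blade is screwed tight anywhere from y = -9 to +9 mm; its setting is not reported.
- capacitor: Aluminium can, 40 mm in diameter, 100 mm long, 110 to 190 g. Origin at its centre on its axis; its y axis points along the can to the end with two brass terminals (6 mm stubs). Groove 9 mm wide, 4 mm deep, middle at y = +26 mm. Thin wall: it bears at most 20 N from the blade, sideways or down, and must not be rammed into the V supports. Sliding it under the lowered bar takes 6 to 18 N.
- nest: Black plastic rest for the can on the bench, 70 x 110 mm, with two V ribs 8 mm wide at y = -34 and +34 mm. Origin on the bench under its middle. The can starts in it, its y axis along the rest's y axis, its axis 34 mm above the bench.
- spare_can: Bystander: a shorter, fatter, smooth aluminium can without a groove, standing, 60 mm in diameter, 55 mm high; origin at its underside.
- heatsink: Bystander: finned aluminium heat sink 65 x 80 x 34 mm; origin at its underside.
- multimeter: Bystander: yellow hand multimeter 90 x 170 x 38 mm, lying; origin at its underside.
- screwdriver: Bystander: screwdriver lying on the bench on the robot's side of the fixture.
Things that resemble listed ones, but are neither listed nor needed, are in the scene too. Leave any blue or purple look-alike of the capacitor alone.

How it is judged:
By the outcome, as a careful person would: the job done as asked, in the order asked, and still so for the second after the job is handed in, with the robot touching nothing.
It also fails if it takes over 72 s, if anything falls off the work surface, if the arm or the gripper's body presses on something with over 40 N, if the wrist force passes 120 N, or if a joint passes its speed limit or range.

### The arm

A 6-joint arm with a two-finger parallel gripper is mounted at the origin on the work surface. World frame = base frame: x ahead of the robot, y to its left, z up, the work surface at z = 0. Lengths are in m, angles in rad, forces in N, time in s.
With the tool pointing down it reaches from about 0.375 to 0.825 m from the base axis. Payload 5.5 kg.
Tool frame: the origin (TCP) lies between the finger pads; the fingertips stand 22 mm ahead of it and the grasp point (between the pads) lies 3 mm ahead of it; z points along the fingers, y is the line along which they close (so a half turn about z gives the same grasp; the last joint's range is limited). The gripper opens to 85 mm and grips with 20 to 120 N. Pads are 22 mm wide; open, the fingers measure 114 mm over their backs; the gripper's body (76 mm by 85 mm) begins 54 mm behind the grasp point. The pads swing forward as they close: fully open they stand 13 mm farther back than shut.
Start: joints at [-1.144, 0.314, -0.047, 1.21, 0, 1.571], TCP at [0.248, -0.546, 0.253] pointing down, gripper open.
Joint ranges: [-2.67, 2.67], [-0.69, 1.73], [-1.03, 1.25], [-2.08, 2.16], [-1.42, 1.45], [-3.14, 3.14]. Speed limits (rad/s): [2.39, 2.39, 3.01, 3.14, 3.14, 3.14].

### API

Orientations are given as [roll, pitch, yaw] about the fixed x, y, z axes, in that order (R = Rz(yaw) Ry(pitch) Rx(roll)).
In Python, from workcell import telemetry, cams, ctrl gives the robot as it stands. The module is installed in compiled form; this text tells all that it offers.
- The arm moves only by the tool send_rows, never from a script. Its arguments are lists of equal length, an entry for each row: "dp": the shift along the tool's x, y, z each as a share of 10 cm, from -1 to 1, a list of three; "delta_rot": the turn, a rotation vector about the tool's x, y, z each as a share of 45 degrees, from -1 to 1, a list of three. A call has 1 to 8 rows; each row is the pose to reach, as a shift and turn from the pose commanded when the call began, along the tool's axes at that moment; what a row does not reach only later rows make up. A row lasts 1/8 s, in which the tool goes at most 62.5 mm and 10.7 degrees, less where a joint would pass 70% of its speed; a pose out of reach is approached as far as the arm can. A call with a number of a shift or a turn outside -1 to 1 is refused whole. A call with a gripper value outside its range is refused whole. "hand" is the opening, from 0 (shut) to 1 (fully open), set as the call begins (left out, the last holds). The fingers move at their own pace and stop on an object; "force" is the grip in N (left out, the last holds). Time passes only in rows, so rows that repeat a pose let the fingers close. It gives the time, the measured TCP pose, the force, the opening and the grip force at its end, in the units of the state.
- telemetry.get_obs(): the state, without advancing time (a new reading comes with each control period).
- cams.get_image(name): name is "side" or "top"; returns a dict with "image" (384x512x3 uint8, red, green, blue), "depth" (384x512 float32, m along the optical axis (not along the pixel's ray), 0 where there is no reading), "camera_matrix" (3x3 intrinsics, pixels), "world_from_camera" (4x4, takes a point from camera to world coordinates). Camera axes: x right, y up, looking along -z (the intrinsics and any distortion apply to the point x, -y, -z); pixel columns grow to the right and rows downward; lengths in m; the calibration is good to about 2 mm. A picture is of the moment at which its call begins.
- ctrl.job_done(): hands the job in; it is judged then, once.
The state is a dict: "t": time; "q": joint angles; "qvel": joint speeds; "joint_torque": joint torques, N m; "tool_pos": TCP position; "tool_rot": TCP orientation; "force": force on the tool from outside, world axes, zero at the start; "torque": the same for the moment, N m; "opening": opening from 0.0 (shut) to 1.0 (fully open); "gripper_force": force on a finger pad.
Only numpy, scipy, OpenCV 4.12 (cv2) and the standard library are available. Lean on these libraries where they do the work, as an engineer would, in place of code of your own. Each camera call takes 0.05 s, during which the arm holds its last target. There are 200 camera calls.

## Working session

There is one attempt and no reset: what is moved stays moved. The work goes in short steps, Python scripts to look and compute and a tool call to move; the robot and the scene stay as the last step left them, time stands still between calls to the robot, and variables do not carry over. Pictures are saved under pics/ and viewed, at most 10 in all, crops included, and the job is handed in when it is done.

Besides the shell and the picture viewer there is one more tool, called after "Emit:" as a command line: name --argument value ..., lists and objects as JSON in quotes. send_rows: Moves the arm, as the interface text tells. Its arguments: {"type":"object","properties":{"dp":{"type":"array"},"delta_rot":{"type":"array"},"hand":{"type":"number"},"force":{"type":"number"}},"required":["dp","delta_rot"]}

```bash
mkdir -p pics
cat > h.py <<'E'
import numpy as np, cv2
from workcell import telemetry, cams, ctrl
def snap(n,tag):
    d=cams.get_image(n); np.savez(f'pics/{tag}.npz',**d)
    cv2.imwrite(f'pics/{tag}.png',d['image'][:,:,::-1]); return d
def load(tag): return dict(np.load(f'pics/{tag}.npz'))
def ray(d,u,v):
    K,T=d['camera_matrix'],d['world_from_camera']
    p=np.linalg.inv(K)@np.array([u,v,1.]); r=T[:3,:3]@np.array([p[0],-p[1],-p[2]]); return T[:3,3],r
def onz(d,u,v,z):
    o,r=ray(d,u,v); return o+r*(z-o[2])/r[2]
def cloud(d):
    K,T=d['camera_matrix'],d['world_from_camera']; h,w=d['depth'].shape
    u,v=np.meshgrid(np.arange(w),np.arange(h)); p=np.stack([u,v,np.ones_like(u)],-1)@np.linalg.inv(K).T
    p=p*d['depth'][...,None]*[1,-1,-1]; return p@T[:3,:3].T+T[:3,3]
E
python3 - <<'E'
from h import *
for n in('top','side'):
    d=snap(n,n+'0'); print(n,d['camera_matrix'].round(1).tolist(),d['world_from_camera'].round(3).tolist())
a=cv2.imread('pics/top0.png');b=cv2.imread('pics/side0.png')
o=telemetry.get_obs();print(o)
E
```

```text
top [[363.9, 0.0, 255.6], [0.0, 363.9, 190.0], [0.0, 0.0, 1.0]] [[-0.009, 0.987, -0.16, 0.414], [-0.999, -0.014, -0.03, -0.114], [-0.031, 0.16, 0.987, 0.909], [0.0, 0.0, 0.0, 1.0]]
side [[349.8, 0.0, 254.9], [0.0, 349.8, 195.1], [0.0, 0.0, 1.0]] [[-0.995, 0.078, -0.068, 0.494], [-0.102, -0.658, 0.746, 0.496], [0.013, 0.749, 0.662, 0.652], [0.0, 0.0, 0.0, 1.0]]
{'t': 0.1, 'q': array([-1.14399309e+00,  3.14127473e-01, -4.79839262e-02,  1.21018450e+00,
       -2.42359444e-05,  1.57079510e+00]), 'qvel': array([ 0.00114462, -0.00049756,  0.00297798, -0.00105708,  0.00019386,
       -0.00027951]), 'joint_torque': array([ 5.74560527e-04, -5.40767097e+01,  3.40539837e+01,  1.12244152e-02,
       -4.34226479e-05, -1.91372891e-05]), 'tool_pos': array([ 0.24817144, -0.54574064,  0.25253531]), 'tool_rot': array([-3.14009308e+00,  2.42340707e-05,  4.26804501e-01]), 'force': array([ 0.04991569,  0.0458734 , -0.5238056 ]), 'torque': array([-0.02468252,  0.03074709,  0.03896834]), 'gripper_force': 0.0, 'opening': 0.9994921795408855}
```

View pics/top0.png

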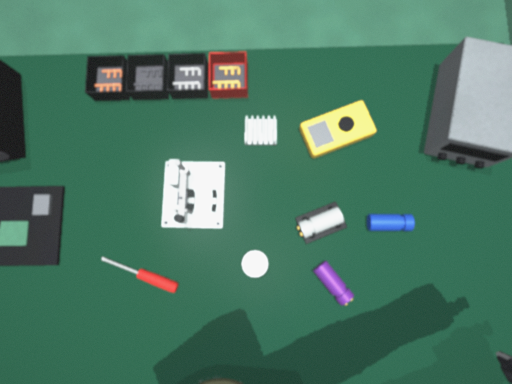

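View pics/side0.png

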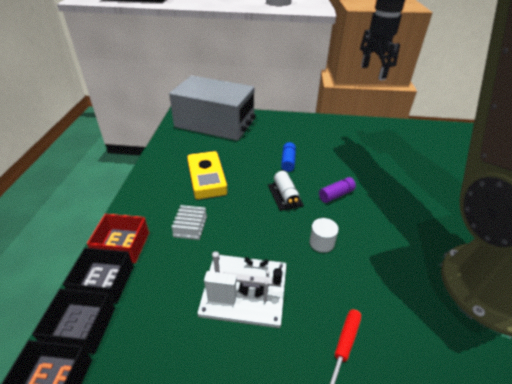

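Run:
```python
from h import *
a=cv2.imread('pics/top0.png')
c1=cv2.resize(a[150:240,150:240],(400,400),interpolation=cv2.INTER_CUBIC)
c2=cv2.resize(a[180:260,280:360],(400,400),interpolation=cv2.INTER_CUBIC)
cv2.imwrite('pics/crop0.png',np.hstack([c1,c2]))
d=load('top0');P=cloud(d)
# heights in key pixels
for u,v in [(174,162),(180,217),(195,165),(220,220),(320,220),(255,264),(235,300)]: print((u,v),P[v,u].round(3),d['image'][v,u])
# base plate: white pixels with z 8..18mm
hsv=cv2.cvtColor(d['image'],cv2.COLOR_RGB2HSV)
m=((P[...,2]>.006)&(P[...,2]<.019)&(hsv[...,2]>170)&(hsv[...,1]<60)).astype(np.uint8)
m[:,:150]=0;m[:,240:]=0
pts=P[m>0][:,:2].astype(np.float32)
print(m.sum(),cv2.minAreaRect(pts))
# whole white outline incl. all
m2=((hsv[...,2]>150)&(hsv[...,1]<70)).astype(np.uint8)
n,l,s,c=cv2.connectedComponentsWithStats(m2)
for i in range(1,n):
    if s[i,4]>60: print(s[i],c[i].round(1), np.nanmedian(P[l==i],0).round(3))
```

```text
(174, 162) [0.618 0.103 0.081] [245 246 246]
(180, 217) [0.486 0.081 0.1  ] [ 94  98 100]
(195, 165) [0.627 0.067 0.01 ] [247 247 247]
(220, 220) [0.486 0.002 0.012] [248 248 248]
(320, 220) [ 0.479 -0.238  0.055] [246 247 247]
(255, 264) [ 0.38  -0.085  0.056] [247 247 247]
(235, 300) [ 0.293 -0.034  0.003] [ 58 113  89]
3049 ((0.684943675994873, 0.05233858898282051), (0.1744815856218338, 0.436719685792923), 86.44389343261719)
[ 449   36   63  116 5851] [483.9  95.1] [ 0.743 -0.6    0.13 ]
[179  66  23  11 169] [191.   70.4] [0.885 0.082 0.011]
[173  80  29  10 201] [187.8  83.8] [0.846 0.09  0.011]
[244 115  34  30 953] [260.3 130. ] [ 0.714 -0.1    0.008]
[307 120  27  28 471] [320.2 133.6] [ 0.694 -0.248  0.039]
[ 161  158   65   71 3977] [193.3 193.7] [0.551 0.067 0.012]
[ 33 195  16  20 289] [ 40.5 204.1] [0.53  0.45  0.023]
[299 207  45  31 741] [321.4 221.6] [ 0.476 -0.242  0.05 ]
[241 249  28  29 628] [254.6 263.4] [ 0.382 -0.085  0.054]
[101 257  37  17 146] [118.8 265. ] [0.379 0.251 0.014]
```

View pics/crop0.png

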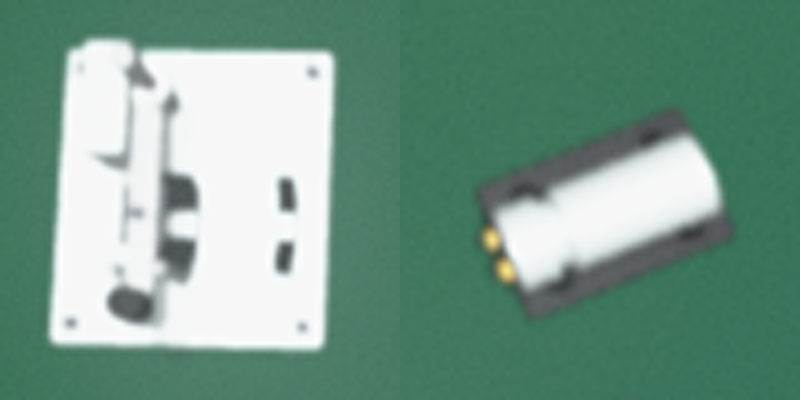

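Run:
```python
from h import *
for t in('top0','side0'):
    d=load(t);P=cloud(d);g=cv2.cvtColor(d['image'],cv2.COLOR_RGB2GRAY);hsv=cv2.cvtColor(d['image'],cv2.COLOR_RGB2HSV)
    R=(P[...,0]>.43)&(P[...,0]<.68)&(P[...,1]>-.05)&(P[...,1]<.16)
    print(t)
    for nm,lo,hi in[('post',.118,.14),('knob/top',.094,.106),('block',.079,.09),('bar',.063,.074),('vtop',.034,.042)]:
        m=R&(P[...,2]>lo)&(P[...,2]<hi); q=P[m]
        if len(q)>3:
            r=cv2.minAreaRect(q[:,:2].astype(np.float32)); print(nm,len(q),q.mean(0).round(4),np.round(r[0],4),np.round(r[1],4),round(r[2],1))
d=load('top0');P=cloud(d)
c=[(70,50),(333,52),(325,349),(52,345)]
W=np.array([onz(d,150+x/4.4444-.39,150+y/4.4444-.39,.012)[:2] for x,y in c]);print(W.round(4),W.mean(0))
for i in range(4):
    e=W[(i+1)%4]-W[i];print(np.linalg.norm(e).round(4),np.degrees(np.arctan2(e[1],e[0])).round(2))
# can: rays; contour of white comp
hsv=cv2.cvtColor(d['image'],cv2.COLOR_RGB2HSV)
m=((hsv[...,2]>150)&(hsv[...,1]<70)).astype(np.uint8);m[:,:290]=0;m[:,350:]=0;m[:200]=0;m[250:]=0
ct=max(cv2.findContours(m,0,1)[0],key=len)[:,0]
q=np.array([onz(d,u,v,.040)[:2] for u,v in ct],np.float32);r=cv2.minAreaRect(q);print('can',r)
q=P[m>0];q=q[q[:,2]>.046];ev=np.linalg.eigh(np.cov(q[:,:2].T));print(q.mean(0),ev,q[:,2].max(), np.percentile(q[:,2],[50,90]))
```

```text
top0
post 29 [0.603  0.0829 0.1271] [0.6033 0.0832] [0.0102 0.0093] 1.7
knob/top 71 [0.497  0.0866 0.0995] [0.5402 0.0878] [0.1299 0.0189] 0.1
block 242 [0.5865 0.1025 0.0834] [0.5488 0.0954] [0.1493 0.0384] 2.6
bar 344 [0.5505 0.0858 0.0677] [0.5479 0.0923] [0.1463 0.0413] 1.3
vtop 78 [0.5359 0.0577 0.0369] [0.5426 0.0567] [0.1131 0.0799] 45.6
side0
post 48 [0.6056 0.0859 0.1261] [0.6053 0.0845] [0.0117 0.0106] 65.8
knob/top 107 [0.514  0.0892 0.0989] [0.5435 0.092 ] [0.1339 0.0204] 3.5
block 382 [0.5859 0.103  0.083 ] [0.5513 0.0966] [0.1485 0.0364] 4.8
bar 440 [0.5468 0.0936 0.0677] [0.5507 0.096 ] [0.0413 0.1483] 89.2
vtop 162 [0.5592 0.0886 0.0372] [0.5664 0.0635] [0.1204 0.1044] 2.9
[[ 0.6381  0.1429]
 [ 0.6343 -0.0085]
 [ 0.4655 -0.0048]
 [ 0.4694  0.1479]] [0.5517968  0.06936927]
0.1515 -91.42
0.1689 178.74
0.1527 88.53
0.1688 -1.68
can ((0.4767076373100281, -0.24306686222553253), (0.04008869826793671, 0.10699258744716644), 21.04483413696289)
[ 0.47487374 -0.2407704   0.05419069] EighResult(eigenvalues=array([7.79328021e-05, 9.23312208e-04]), eigenvectors=array([[-0.92725158, -0.37443893],
       [-0.37443893,  0.92725158]])) 0.9088517928429335 [0.05141852 0.05420624]
```

Run:
```python
from h import *
yaw=-.025;X=np.array([np.cos(yaw),np.sin(yaw)]);Y=np.array([-X[1],X[0]])
for t in('top0','side0'):
    d=load(t);P=cloud(d)
    def sel(x0,x1,y0,y1,lo,hi):
        m=(P[...,0]>x0)&(P[...,0]<x1)&(P[...,1]>y0)&(P[...,1]<y1)&(P[...,2]>lo)&(P[...,2]<hi);return m
    m=sel(.46,.51,.06,.11,.094,.106);q=P[m]
    print(t,'knob',len(q),q.mean(0).round(4),q.min(0).round(4),q.max(0).round(4))
    m=sel(.58,.63,.06,.11,.121,.136);q=P[m]
    print('post',len(q),q.mean(0).round(4),q.min(0).round(4),q.max(0).round(4))
    g=d['image'].max(2)
    ct=P[...,2]
    m=sel(.53,.66,.09,.14,.08,.088);q=P[m]
    f=np.c_[q[:,:2]@X,q[:,:2]@Y];print('block along X',np.percentile(f[:,0],[1,50,99]).round(4),'Y',np.percentile(f[:,1],[1,50,99]).round(4))
    # can: terminal pixels brassy
    hsv=cv2.cvtColor(d['image'],cv2.COLOR_RGB2HSV)
    m=sel(.40,.55,-.30,-.18,.02,.06);b=m&(hsv[...,1]>80)&(hsv[...,0]>12)&(hsv[...,0]<32)&(hsv[...,2]>120);q=P[b];print('brass',len(q),q.mean(0).round(4) if len(q) else'')
    w=m&(hsv[...,2]>140)&(hsv[...,1]<70)&(P[...,2]>.044);q=P[w]
    r=cv2.minAreaRect(q[:,:2].astype(np.float32));print('can',len(q),r)
    # ridge: top points fit
    for k in range(1):
        ev=np.linalg.eigh(np.cov(q[:,:2].T))[1][:,1];c=q[:,:2].mean(0);s=(q[:,:2]-c)@ev;print('axis deg',np.degrees(np.arctan2(*ev[::-1])),'ctr',c+ev*(s.min()+s.max())/2,np.ptp(s))
    # cylinder fit
    from scipy.optimize import least_squares
    def F(p): 
        a=np.array([np.cos(p[2]),np.sin(p[2])]);n=np.array([-a[1],a[0]]);dd=(q[:,:2]-p[:2])@n;return np.hypot(dd,q[:,2]-p[3])-.02
    s=least_squares(F,[.475,-.24,np.radians(112),.034],loss='soft_l1',f_scale=.002);a=np.array([np.cos(s.x[2]),np.sin(s.x[2])]);u=(q[:,:2]-s.x[:2])@a
    print('cyl',s.x.round(4),np.degrees(s.x[2]),'mid',(s.x[:2]+a*(np.percentile(u,1)+np.percentile(u,99))/2).round(4),np.percentile(u,[1,99]))
```

```text
top0 knob 63 [0.4839 0.0873 0.0994] [0.4752 0.0782 0.0964] [0.4934 0.0971 0.1033]
post 25 [0.6031 0.0834 0.1283] [0.5982 0.0785 0.122 ] [0.6083 0.088  0.1308]
block along X [0.5616 0.5881 0.6195] Y [0.1076 0.1194 0.1297]
brass 18 [ 0.4559 -0.191   0.0346]
can 606 ((0.4748670160770416, -0.2402665615081787), (0.03506583347916603, 0.10079390555620193), 21.040027618408203)
axis deg 111.07409093420654 ctr [ 0.47477531 -0.24030527] 0.10079377105076155
cyl [ 0.5443 -0.4189  1.9423  0.0333] 111.2865564833716 mid [ 0.4747 -0.2403] [0.14198988 0.2413009 ]
side0 knob 82 [0.4862 0.0895 0.0986] [0.4766 0.0784 0.0941] [0.4959 0.0989 0.1019]
post 41 [0.6058 0.0857 0.1271] [0.5998 0.0786 0.1211] [0.6111 0.0903 0.1304]
block along X [0.5645 0.5926 0.6214] Y [0.107  0.1199 0.1304]
brass 19 [ 0.457  -0.1922  0.0354]
can 275 ((0.4769209921360016, -0.23911932110786438), (0.03434574604034424, 0.10368193686008453), 21.8486270904541)
axis deg 111.2936435829961 ctr [ 0.47849437 -0.23851305] 0.10390317646679229
cyl [ 0.6246 -0.6266  1.9363  0.0325] 110.94379296668271 mid [ 0.4767 -0.2402] [0.36452127 0.46298999]
```

Emit:
send_rows --dp '[[0.96,-0.96,0],[0.96,-0.96,0],[0.96,-0.96,0]]' --delta_rot '[[0,0,0],[0,0,0],[0,0,0]]' --hand 1 --force 30

```text
t: 0.48
tool_pos: [0.2964, -0.4158, 0.253]
tool_rot: [-3.14, -0.0, 0.43]
force: [-0.4, 0.3, -0.8]
opening: 0.998
gripper_force: 0.0
```

Emit:
send_rows --dp '[[0.96,-0.96,0],[0.96,-0.96,0],[0.96,-0.96,0]]' --delta_rot '[[0,0,0],[0,0,0],[0,0,0]]'

```text
t: 0.85
tool_pos: [0.3442, -0.2896, 0.2533]
tool_rot: [-3.141, -0.0, 0.43]
force: [0.2, -0.1, 1.4]
opening: 0.998
gripper_force: 0.0
```

```bash
cat >> h.py <<'E'
from scipy.spatial.transform import Rotation as Rn
YAW=-.029; FX=np.array([np.cos(YAW),np.sin(YAW),0]); FY=np.array([-FX[1],FX[0],0]); FO=np.array([.5338,.0616,0])
def fx(x,y,z): return FO+FX*x+FY*y+[0,0,z]
def go(tgt,yaw=None,base=None):
    "units of a move from the present pose to TCP tgt, tool down with yaw"
    o=telemetry.get_obs(); p,r=(o['tool_pos'],o['tool_rot']) if base is None else base
    R0=Rn.from_euler('xyz',r); d=R0.inv().apply(np.array(tgt)-p)/.1
    w=np.zeros(3) if yaw is None else (R0.inv()*Rn.from_euler('xyz',[np.pi,0,yaw])).as_rotvec()/(np.pi/4)
    print('dp',d.round(3),'rot',w.round(3)); return d,w
def st():
    o=telemetry.get_obs()
    print('t',round(o['t'],2),'p',o['tool_pos'].round(4),'rot',o['tool_rot'].round(4),'q',o['q'].round(2),'F',o['force'].round(1),'op',round(o['opening'],3),'gf',round(o['gripper_force'],1)); return o
E
python3 -c "
from h import *
st()"
```

```text
t 0.85 p [ 0.3442 -0.2896  0.2533] rot [-3.1411e+00 -1.0000e-04  4.3030e-01] q [-0.7   0.03 -0.39  1.15  0.    2.01] F [ 0.2 -0.1  1.4] op 0.998 gf 0.0
```

```bash
cat >> h.py <<'E'
def plan(wps):
    o=telemetry.get_obs(); b=(o['tool_pos'],o['tool_rot'])
    for t,y in wps:
        go(t,y,b); b=(np.array(t),[np.pi,0,y])
E
python3 -c "
from h import *
print(fx(-50,25,0)*0+FO+FX*-.05+FY*.025)
a=np.array([.3442,-.2896,.2533]);k=np.array([.4848,.0884,.22])
plan([(a+(k-a)*i/4,.430+2.683*i/4) for i in (1,2,3,4)])
"
```

```text
[0.48454592 0.08803929 0.        ]
dp [ 0.713 -0.712  0.083] rot [-0.001 -0.    -0.854]
dp [ 1.002 -0.115  0.083] rot [ 0.     0.    -0.854]
dp [0.856 0.533 0.083] rot [ 0.     0.    -0.854]
dp [0.339 0.949 0.083] rot [ 0.     0.    -0.854]
```

Emit:
send_rows --dp '[[0.71,-0.71,0.08],[0.71,-0.71,0.08],[0.71,-0.71,0.08],[0.71,-0.71,0.08]]' --delta_rot '[[0,0,-0.23],[0,0,-0.46],[0,0,-0.69],[0,0,-0.855]]'

```text
t: 1.35
tool_pos: [0.3793, -0.1985, 0.2452]
tool_rot: [3.141, 0.001, 1.103]
force: [0.7, -1.0, -0.2]
opening: 1.001
gripper_force: 0.0
```

Emit:
send_rows --dp '[[1,-0.115,0.08],[1,-0.115,0.08],[1,-0.115,0.08],[1,-0.115,0.08]]' --delta_rot '[[0,0,-0.23],[0,0,-0.46],[0,0,-0.69],[0,0,-0.855]]'

```text
t: 1.85
tool_pos: [0.4148, -0.1042, 0.2371]
tool_rot: [-3.141, 0.001, 1.775]
force: [0.3, -0.4, 0.2]
opening: 1.004
gripper_force: 0.0
```

Emit:
send_rows --dp '[[0.855,0.53,0.08],[0.855,0.53,0.08],[0.855,0.53,0.08],[0.855,0.53,0.08]]' --delta_rot '[[0,0,-0.23],[0,0,-0.46],[0,0,-0.69],[0,0,-0.855]]'

```text
t: 2.35
tool_pos: [0.45, -0.0098, 0.229]
tool_rot: [-3.141, 0.0, 2.446]
force: [0.1, 0.6, -0.2]
opening: 0.998
gripper_force: 0.0
```

Emit:
send_rows --dp '[[0.34,0.95,0.08],[0.34,0.95,0.08],[0.34,0.95,0.08],[0.34,0.95,0.08],[0.34,0.95,0.08],[0.34,0.95,0.08]]' --delta_rot '[[0,0,-0.23],[0,0,-0.46],[0,0,-0.69],[0,0,-0.855],[0,0,-0.855],[0,0,-0.855]]'

```text
t: 3.1
tool_pos: [0.4848, 0.0846, 0.2212]
tool_rot: [-3.141, 0.0, 3.11]
force: [-1.2, 0.9, -0.6]
opening: 1.002
gripper_force: 0.0
```

```bash
python3 -c "
from h import *
st();plan([([.4848,.0884,.15],3.113),([.4848,.0884,.094],3.113)])"
```

```text
t 3.1 p [0.4848 0.0846 0.2212] rot [-3.1414  0.      3.1098] q [ 0.17  0.13 -0.36  1.09 -0.    0.2 ] F [-1.2  0.9 -0.6] op 1.002 gf 0.0
dp [0.002 0.038 0.712] rot [-0.     0.    -0.004]
dp [ 0.   -0.    0.56] rot [0. 0. 0.]
```

Emit:
send_rows --dp '[[0,0.04,0.36],[0,0.04,0.71],[0,0.04,0.71],[0,0.04,0.71]]' --delta_rot '[[0,0,0],[0,0,0],[0,0,0],[0,0,0]]'

```text
t: 3.6
tool_pos: [0.4852, 0.0891, 0.1514]
tool_rot: [3.141, 0.001, 3.112]
force: [0.2, 0.5, 0.3]
opening: 0.998
gripper_force: 0.0
```

Emit:
send_rows --dp '[[0,0,0.2],[0,0,0.4],[0,0,0.56],[0,0,0.56],[0,0,0.56]]' --delta_rot '[[0,0,0],[0,0,0],[0,0,0],[0,0,0],[0,0,0]]'

```text
t: 4.22
tool_pos: [0.4852, 0.0893, 0.0951]
tool_rot: [3.141, 0.001, 3.113]
force: [0.2, 0.1, 0.6]
opening: 0.997
gripper_force: 0.0
```

Emit:
send_rows --dp '[[0,0,0],[0,0,0],[0,0,0],[0,0,0],[0,0,0],[0,0,0],[0,0,0],[0,0,0]]' --delta_rot '[[0,0,0],[0,0,0],[0,0,0],[0,0,0],[0,0,0],[0,0,0],[0,0,0],[0,0,0]]' --hand 0 --force 40

```text
t: 5.22
tool_pos: [0.4845, 0.0891, 0.0943]
tool_rot: [-3.141, -0.0, 3.113]
force: [-0.9, -0.8, 3.1]
opening: 0.217
gripper_force: 39.0
```

```bash
python3 -c "
from h import *
st();snap('top','top1');snap('side','side1')
for t in('top1','side1'):
    d=load(t);P=cloud(d)
import cv2
a=cv2.imread('pics/top1.png')[140:250,140:250];b=cv2.imread('pics/side1.png')[220:340,180:300]
cv2.imwrite('pics/c1.png',np.hstack([cv2.resize(a,(400,400),interpolation=2),cv2.resize(b,(400,400),interpolation=2)]))"
```

```text
t 5.22 p [0.4845 0.0891 0.0943] rot [-3.1413e+00 -1.0000e-04  3.1128e+00] q [ 0.18  0.24 -0.53  0.8  -0.    0.21] F [-0.9 -0.8  3.1] op 0.217 gf 39.0
```

View pics/c1.png

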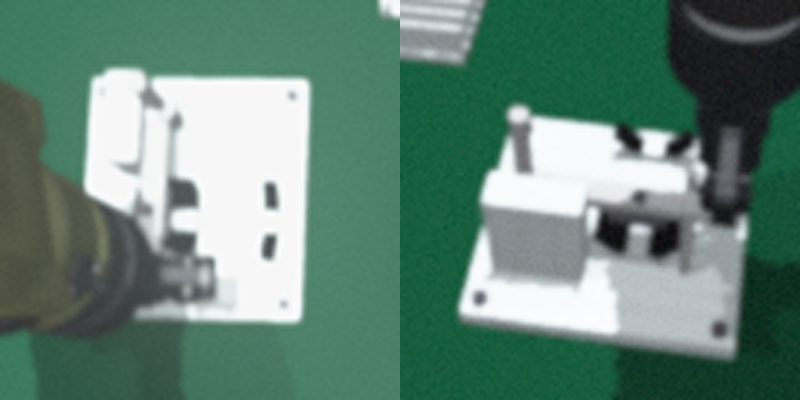

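```bash
cat >> h.py <<'E'
POST=np.array([.6044,.0856]); REF=np.array([.4847,.0891,.0946]); RYAW=3.113
def arc(a0,a1,n,lift0,lift1):
    def pose(a,l):
        c,s=np.cos(-a),np.sin(-a); v=np.array([[c,-s],[s,c]])@(REF[:2]-POST); return np.r_[POST+v,REF[2]+l],RYAW-a
    p0,y0=pose(a0,lift0)
    for i in range(1,n+1):
        a=a0+(a1-a0)*i/n; l=lift0+(lift1-lift0)*i/n; go(*pose(a,l),(p0,[np.pi,0,y0]))
E
python3 -c "
from h import *
arc(0,.7,5,.036,.036);arc(.7,1.4,5,.036,.036)"
```

```text
dp [-0.012  0.167  0.   ] rot [-0.    -0.     0.178]
dp [-0.047  0.331  0.   ] rot [ 0.    -0.     0.357]
dp [-0.104  0.488  0.   ] rot [-0.    -0.     0.535]
dp [-0.183  0.636  0.   ] rot [ 0.    -0.     0.713]
dp [-0.282  0.771  0.   ] rot [ 0.    -0.     0.891]
dp [-0.012  0.167  0.   ] rot [ 0.    -0.     0.178]
dp [-0.047  0.331  0.   ] rot [-0.    -0.     0.357]
dp [-0.104  0.488  0.   ] rot [ 0.    -0.     0.535]
dp [-0.183  0.636  0.   ] rot [ 0.    -0.     0.713]
dp [-0.282  0.771  0.   ] rot [ 0.    -0.     0.891]
```

Emit:
send_rows --dp '[[0,0,-0.09],[0,0,-0.18],[0,0,-0.27],[0,0,-0.36],[0,0,-0.36],[0,0,-0.36]]' --delta_rot '[[0,0,0],[0,0,0],[0,0,0],[0,0,0],[0,0,0],[0,0,0]]'

```text
t: 6.08
tool_pos: [0.4848, 0.0893, 0.1303]
tool_rot: [3.141, 0.001, 3.113]
force: [3.8, -0.7, -5.2]
opening: 0.218
gripper_force: 39.3
```

Emit:
send_rows --dp '[[-0.012,0.167,0],[-0.047,0.331,0],[-0.104,0.488,0],[-0.183,0.636,0],[-0.282,0.771,0],[-0.282,0.771,0]]' --delta_rot '[[0,0,0.178],[0,0,0.357],[0,0,0.535],[0,0,0.713],[0,0,0.891],[0,0,0.891]]'

```text
t: 6.82
tool_pos: [0.5163, 0.1652, 0.13]
tool_rot: [-3.141, 0.003, 2.412]
force: [6.1, -3.9, -5.9]
opening: 0.217
gripper_force: 39.3
```

Emit:
send_rows --dp '[[-0.012,0.167,0],[-0.047,0.331,0],[-0.104,0.488,0],[-0.183,0.636,0],[-0.282,0.771,0],[-0.282,0.771,0]]' --delta_rot '[[0,0,0.178],[0,0,0.357],[0,0,0.535],[0,0,0.713],[0,0,0.891],[0,0,0.891]]'

```text
t: 7.58
tool_pos: [0.5881, 0.2029, 0.1292]
tool_rot: [-3.141, 0.003, 1.712]
force: [3.7, -4.3, -5.4]
opening: 0.219
gripper_force: 39.4
```

Emit:
send_rows --dp '[[0,0,0.04],[0,0,0.08],[0,0,0.1],[0,0,0.1]]' --delta_rot '[[0,0,0],[0,0,0],[0,0,0],[0,0,0]]'

```text
t: 8.07
tool_pos: [0.5878, 0.2032, 0.1204]
tool_rot: [3.141, 0.002, 1.713]
force: [4.1, -4.2, -0.5]
opening: 0.214
gripper_force: 39.9
```

Emit:
send_rows --dp '[[0,0,0],[0,0,0],[0,0,0],[0,0,0]]' --delta_rot '[[0,0,0],[0,0,0],[0,0,0],[0,0,0]]' --hand 1

```text
t: 8.57
tool_pos: [0.5872, 0.2044, 0.1203]
tool_rot: [-3.141, -0.0, 1.713]
force: [0.3, -0.6, -0.1]
opening: 0.996
gripper_force: 0.0
```

Emit:
send_rows --dp '[[0,0,-0.5],[0,0,-1],[0,0,-1]]' --delta_rot '[[0,0,0],[0,0,0],[0,0,0]]'

```text
t: 8.95
tool_pos: [0.59, 0.2053, 0.2252]
tool_rot: [3.134, -0.002, 1.713]
force: [0.2, 0.0, 0.0]
opening: 1.0
gripper_force: 0.0
```

```bash
python3 -c "
from h import *
st();snap('side','side2')
a=np.array([.4757,-.2402,.20]);p=telemetry.get_obs()['tool_pos']
plan([(p+(a-p)*i/5,1.713+(1.939-1.713)*i/5) for i in range(1,6)]+[([.4757,-.2402,.12],1.939)])
b=cv2.imread('pics/side2.png')[235:335,190:310]
cv2.imwrite('pics/c2.png',cv2.resize(b,(720,600),interpolation=2))"
```

```text
t 8.95 p [0.59   0.2053 0.2252] rot [ 3.1335e+00 -1.8000e-03  1.7134e+00] q [ 0.33  0.36 -0.04  1.16  0.    1.76] F [0.2 0.  0. ] op 1.0 gf 0.0
dp [-0.849 -0.35   0.043] rot [ 0.005 -0.001 -0.057]
dp [-0.832 -0.388  0.045] rot [-0.     0.    -0.058]
dp [-0.814 -0.425  0.045] rot [ 0.     0.    -0.058]
dp [-0.794 -0.461  0.045] rot [ 0.     0.    -0.058]
dp [-0.772 -0.497  0.045] rot [ 0.     0.    -0.058]
dp [0.  0.  0.8] rot [0. 0. 0.]
```

View pics/c2.png

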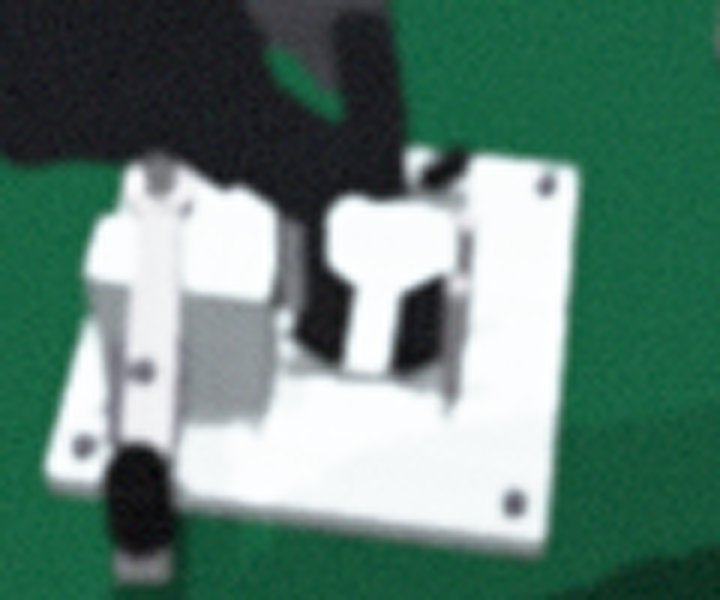

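Emit:
send_rows --dp '[[-0.85,-0.35,0.045],[-0.85,-0.35,0.045],[-0.85,-0.35,0.045]]' --delta_rot '[[0,0,-0.057],[0,0,-0.057],[0,0,-0.057]]'

```text
t: 9.38
tool_pos: [0.5632, 0.1133, 0.2142]
tool_rot: [-3.139, 0.0, 1.755]
force: [0.5, -0.3, -0.0]
opening: 0.999
gripper_force: 0.0
```

Emit:
send_rows --dp '[[-0.83,-0.39,0.045],[-0.83,-0.39,0.045],[-0.83,-0.39,0.045]]' --delta_rot '[[0,0,-0.058],[0,0,-0.058],[0,0,-0.058]]'

```text
t: 9.75
tool_pos: [0.5412, 0.0256, 0.2103]
tool_rot: [-3.14, -0.001, 1.801]
force: [0.1, -0.1, -0.4]
opening: 0.997
gripper_force: 0.0
```

Emit:
send_rows --dp '[[-0.81,-0.425,0.045],[-0.81,-0.425,0.045],[-0.81,-0.425,0.045]]' --delta_rot '[[0,0,-0.058],[0,0,-0.058],[0,0,-0.058]]'

```text
t: 10.12
tool_pos: [0.5192, -0.0624, 0.2062]
tool_rot: [-3.141, -0.001, 1.848]
force: [0.6, -1.0, -0.0]
opening: 1.002
gripper_force: 0.0
```

Emit:
send_rows --dp '[[-0.79,-0.46,0.045],[-0.79,-0.46,0.045],[-0.79,-0.46,0.045]]' --delta_rot '[[0,0,-0.058],[0,0,-0.058],[0,0,-0.058]]'

```text
t: 10.5
tool_pos: [0.4972, -0.1508, 0.2019]
tool_rot: [3.141, -0.001, 1.894]
force: [-0.2, 0.7, 0.6]
opening: 1.0
gripper_force: 0.0
```

Emit:
send_rows --dp '[[-0.77,-0.5,0.045],[-0.77,-0.5,0.045],[-0.77,-0.5,0.045],[-0.77,-0.5,0.045]]' --delta_rot '[[0,0,-0.058],[0,0,-0.058],[0,0,-0.058],[0,0,-0.058]]'

```text
t: 11.0
tool_pos: [0.4747, -0.2382, 0.1976]
tool_rot: [3.141, -0.001, 1.942]
force: [0.2, 0.6, 0.2]
opening: 0.998
gripper_force: 0.0
```

```bash
python3 -c "
from h import *
st();d=snap('top','top3');e=snap('side','side3')
A=np.array([np.cos(1.939),np.sin(1.939)])
g=np.r_[np.array([.4757,-.2402])-A*.015,0]
print(g);plan([(g+[0,0,.12],1.939),(g+[0,0,.041],1.939)])
b=cv2.imread('pics/top3.png')[135:215,120:200];c=cv2.imread('pics/side3.png')[245:345,180:280]
cv2.imwrite('pics/c3.png',np.hstack([cv2.resize(b,(400,400),interpolation=2),cv2.resize(c,(400,400),interpolation=2)]))"
```

```text
t 11.0 p [ 0.4747 -0.2382  0.1976] rot [ 3.1411e+00 -9.0000e-04  1.9419e+00] q [-0.47  0.21 -0.31  1.05  0.    0.73] F [0.2 0.6 0.2] op 0.998 gf 0.0
[ 0.4810991  -0.25419463  0.        ]
dp [-0.173  0.003  0.777] rot [ 0.    -0.001  0.004]
dp [ 0.   -0.    0.79] rot [0. 0. 0.]
```

View pics/c3.png

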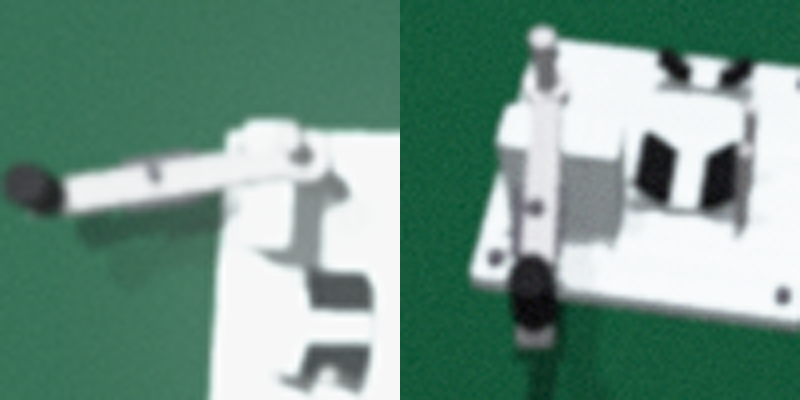

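```bash
python3 -c "
from h import *
def proj(d,p):
    T=d['world_from_camera'];c=T[:3,:3].T@(np.array(p)-T[:3,3]);c=c*[1,-1,-1];q=d['camera_matrix']@c;return q[:2]/q[2]
for tag in('top3','side3'):
    d=load(tag);P=cloud(d);g=cv2.cvtColor(d['image'],cv2.COLOR_RGB2GRAY).astype(np.float32)
    m=(P[...,2]>.121)&(P[...,2]<.13)&(abs(P[...,0]-.59)<.025)&(abs(P[...,1]-.204)<.025);k=P[m].mean(0)
    m=(P[...,2]>.121)&(P[...,2]<.136)&(abs(P[...,0]-.605)<.02)&(abs(P[...,1]-.085)<.02);p=P[m].mean(0)
    a=(k-p)[:2];L=np.linalg.norm(a);a/=L;n=np.array([a[1],-a[0]]);print(tag,'knob',k.round(4),'post',p.round(4),L.round(4),'n(bar +y)',n.round(3))
    for z in(.094,):
      for s in(.05,.06,.064,.067,.070,.073,.076,.082,.09):
        row=[]
        for o in range(-14,19,2):
            u,v=proj(d,np.r_[p[:2]+a*s+n*o*1e-3,z]);row.append(int(cv2.getRectSubPix(g,(1,1),(float(u),float(v)))[0,0]))
        print(s,row)
"
```

```text
top3 knob [0.5861 0.2019 0.1253] post [0.6031 0.0831 0.1285] 0.1201 n(bar +y) [0.99  0.141]
0.05 [83, 89, 102, 138, 187, 227, 240, 241, 241, 240, 236, 221, 188, 138, 112, 104, 101]
0.06 [86, 97, 116, 148, 196, 227, 239, 242, 241, 241, 239, 226, 193, 153, 123, 107, 102]
0.064 [83, 91, 114, 149, 192, 226, 239, 239, 237, 235, 232, 219, 191, 152, 122, 107, 100]
0.067 [84, 96, 116, 149, 190, 224, 232, 224, 210, 202, 200, 194, 174, 147, 123, 108, 100]
0.07 [83, 94, 114, 147, 190, 221, 221, 201, 174, 156, 156, 159, 153, 138, 121, 107, 100]
0.073 [81, 94, 116, 147, 192, 220, 229, 220, 202, 181, 173, 166, 152, 134, 118, 105, 98]
0.076 [83, 95, 113, 146, 193, 224, 237, 237, 233, 227, 222, 208, 179, 144, 119, 107, 99]
0.082 [79, 92, 115, 150, 192, 228, 239, 240, 240, 239, 234, 219, 185, 144, 119, 105, 99]
0.09 [80, 90, 106, 140, 191, 223, 237, 240, 240, 240, 236, 218, 176, 128, 101, 97, 96]
side3 knob [0.5886 0.2032 0.125 ] post [0.6058 0.0857 0.1276] 0.1188 n(bar +y) [0.989 0.145]
0.05 [133, 129, 146, 189, 223, 232, 231, 229, 230, 224, 199, 162, 138, 133, 137, 157, 176]
0.06 [127, 122, 129, 174, 217, 229, 224, 214, 210, 209, 186, 141, 111, 124, 167, 220, 241]
0.064 [128, 124, 134, 175, 216, 217, 183, 145, 135, 146, 144, 120, 111, 130, 185, 234, 245]
0.067 [128, 117, 129, 176, 212, 206, 162, 114, 106, 120, 127, 117, 115, 142, 201, 240, 246]
0.07 [124, 115, 123, 169, 213, 215, 184, 148, 142, 161, 159, 132, 123, 160, 216, 243, 248]
0.073 [130, 120, 127, 168, 213, 228, 220, 209, 211, 211, 186, 139, 127, 170, 226, 247, 248]
0.076 [130, 122, 132, 172, 216, 231, 232, 230, 232, 225, 194, 141, 127, 167, 221, 243, 247]
0.082 [144, 133, 131, 170, 217, 231, 232, 229, 229, 223, 193, 143, 131, 181, 228, 241, 246]
0.09 [234, 212, 172, 177, 212, 207, 176, 144, 130, 128, 119, 105, 138, 175, 165, 127, 113]
```

Emit:
send_rows --dp '[[-0.17,0,0.4],[-0.17,0,0.78],[-0.17,0,0.78],[-0.17,0,0.78]]' --delta_rot '[[0,0,0],[0,0,0],[0,0,0],[0,0,0]]'

```text
t: 11.6
tool_pos: [0.4808, -0.2552, 0.121]
tool_rot: [3.141, 0.001, 1.941]
force: [0.2, -0.0, 0.5]
opening: 0.997
gripper_force: 0.0
```

Emit:
send_rows --dp '[[0,0,0.2],[0,0,0.4],[0,0,0.6],[0,0,0.79],[0,0,0.79],[0,0,0.79]]' --delta_rot '[[0,0,0],[0,0,0],[0,0,0],[0,0,0],[0,0,0],[0,0,0]]'

```text
t: 12.35
tool_pos: [0.4812, -0.2561, 0.0425]
tool_rot: [3.14, 0.002, 1.941]
force: [-1.0, -0.3, 0.5]
opening: 1.003
gripper_force: 0.0
```

Emit:
send_rows --dp '[[0,0,0],[0,0,0],[0,0,0],[0,0,0],[0,0,0],[0,0,0]]' --delta_rot '[[0,0,0],[0,0,0],[0,0,0],[0,0,0],[0,0,0],[0,0,0]]' --hand 0.2 --force 25

```text
t: 13.1
tool_pos: [0.4812, -0.2556, 0.0415]
tool_rot: [3.139, 0.001, 1.941]
force: [3.0, 2.5, 5.4]
opening: 0.459
gripper_force: 28.0
```

```bash
python3 -c "
from h import *
o=st();p=o['tool_pos'].copy();t=FO+FY*-.0234;print(t)
p1=p+[0,0,.06]
t2=t+[0,0,.15]
plan([(p1,1.941)]+[(p1+(t2-p1)*i/4,1.941-.399*i/4) for i in(1,2,3,4)]+[(t+[0,0,.07],1.542),(t+[0,0,.0525],1.542)])"
```

```text
t 13.1 p [ 0.4812 -0.2556  0.0415] rot [3.1393e+00 7.0000e-04 1.9406e+00] q [-0.49  0.39 -0.47  0.71  0.    0.71] F [3.  2.5 5.4] op 0.459 gf 28.0
[0.5331215  0.03820984 0.        ]
dp [-0.     0.001 -0.6  ] rot [ 0.003  0.001 -0.001]
dp [ 0.638  0.387 -0.121] rot [ 0.    -0.     0.127]
dp [ 0.673  0.321 -0.121] rot [-0.    -0.     0.127]
dp [ 0.702  0.253 -0.121] rot [ 0.    -0.     0.127]
dp [ 0.724  0.182 -0.121] rot [ 0.    -0.     0.127]
dp [ 0.  -0.   0.8] rot [0. 0. 0.]
dp [ 0.    -0.     0.175] rot [0. 0. 0.]
```

Emit:
send_rows --dp '[[0,0,-0.15],[0,0,-0.35],[0,0,-0.6],[0,0,-0.6]]' --delta_rot '[[0,0,0],[0,0,0],[0,0,0],[0,0,0]]'

```text
t: 13.6
tool_pos: [0.4807, -0.2565, 0.1026]
tool_rot: [3.14, 0.003, 1.94]
force: [-0.3, 0.2, -1.0]
opening: 0.455
gripper_force: 27.5
```

Emit:
send_rows --dp '[[0.2,0.12,-0.12],[0.42,0.26,-0.12],[0.64,0.39,-0.12]]' --delta_rot '[[0,0,0.05],[0,0,0.09],[0,0,0.127]]'

```text
t: 13.98
tool_pos: [0.4923, -0.1812, 0.1118]
tool_rot: [-3.14, -0.001, 1.839]
force: [0.6, -0.2, -1.0]
opening: 0.455
gripper_force: 27.4
```

Emit:
send_rows --dp '[[0.22,0.11,-0.12],[0.45,0.21,-0.12],[0.67,0.32,-0.12]]' --delta_rot '[[0,0,0.05],[0,0,0.09],[0,0,0.127]]'

```text
t: 14.35
tool_pos: [0.5051, -0.1081, 0.1237]
tool_rot: [-3.139, -0.0, 1.74]
force: [1.3, 0.2, -1.6]
opening: 0.458
gripper_force: 27.4
```

Emit:
send_rows --dp '[[0.24,0.08,-0.12],[0.47,0.17,-0.12],[0.7,0.25,-0.12]]' --delta_rot '[[0,0,0.05],[0,0,0.09],[0,0,0.127]]'

```text
t: 14.72
tool_pos: [0.5182, -0.035, 0.1358]
tool_rot: [-3.14, 0.0, 1.64]
force: [0.5, 0.2, -2.0]
opening: 0.459
gripper_force: 27.4
```

Emit:
send_rows --dp '[[0.24,0.06,-0.12],[0.48,0.12,-0.12],[0.65,0.16,-0.12],[0.72,0.18,-0.12],[0.72,0.18,-0.12]]' --delta_rot '[[0,0,0.05],[0,0,0.09],[0,0,0.127],[0,0,0.127],[0,0,0.127]]'

```text
t: 15.35
tool_pos: [0.5314, 0.0374, 0.1481]
tool_rot: [-3.14, 0.001, 1.542]
force: [-0.6, 0.3, -1.6]
opening: 0.457
gripper_force: 27.4
```

```bash
python3 -c "
from h import *
st();t=FO+FY*-.0234
plan([(t+[0,0,.07],1.542),(t+[0,0,.0525],1.542)])
d=snap('top','top4');snap('side','side4')
P=cloud(d);hsv=cv2.cvtColor(d['image'],cv2.COLOR_RGB2HSV)
b=(hsv[...,1]>80)&(hsv[...,0]>12)&(hsv[...,0]<32)&(hsv[...,2]>120)&(abs(P[...,0]-.53)<.05)&(abs(P[...,1]-.09)<.06);print('brass',b.sum(),P[b].mean(0) if b.any() else '')
a=cv2.imread('pics/top4.png')[130:250,130:250];c=cv2.imread('pics/side4.png')[200:320,180:300]
cv2.imwrite('pics/c4.png',np.hstack([cv2.resize(a,(400,400),interpolation=2),cv2.resize(c,(400,400),interpolation=2)]))"
```

```text
t 15.35 p [0.5314 0.0374 0.1481] rot [-3.1403e+00  7.0000e-04  1.5423e+00] q [ 0.07  0.26 -0.37  0.94 -0.    1.67] F [-0.6  0.3 -1.6] op 0.457 gf 27.4
dp [0.009 0.018 0.781] rot [-0.002  0.001  0.   ]
dp [ 0.    -0.     0.175] rot [0. 0. 0.]
brass 0
```

View pics/c4.png

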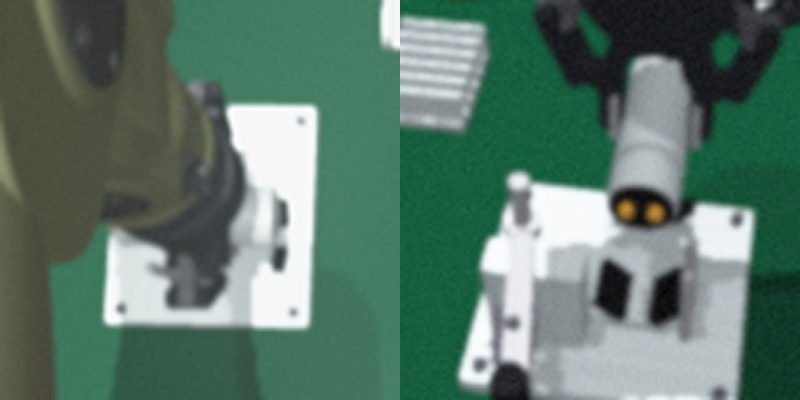

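```bash
cat >> h.py <<'E'
from scipy.optimize import least_squares
def canfit(tag,z0,yl,lo):
    d=load(tag);P=cloud(d);hsv=cv2.cvtColor(d['image'],cv2.COLOR_RGB2HSV)
    f=np.stack([(P-FO)@FX,(P-FO)@FY,P[...,2]],-1)
    m=(abs(f[...,0])<.019)&(f[...,1]>yl[0])&(f[...,1]<yl[1])&(f[...,2]>lo)&(f[...,2]<z0+.025)&(hsv[...,1]<70)&(hsv[...,2]>70)
    q=f[m]
    def F(p): return np.hypot(q[:,0]-p[0]-p[2]*q[:,1],q[:,2]-p[1]-p[3]*q[:,1])-.02
    s=least_squares(F,[0,z0,0,0],loss='soft_l1',f_scale=.0015); k=abs(s.fun)<.003
    print(tag,len(q),'x0,z0,dx/dy,dz/dy',s.x.round(4),'y range',np.percentile(q[k,1],[1,99]).round(4)); return q
E
python3 -c "
from h import *
canfit('side4',.1406,(-.02,.06),.135)
canfit('top4',.1406,(-.08,.06),.145)
import numpy as np
# V support centre from side3: black pixels
d=load('side3');g=d['image'].max(2)
P=cloud(d);f=np.stack([(P-FO)@FX,(P-FO)@FY,P[...,2]],-1)
for lo,hi in((-.055,-.035),(0,.042)):
    m=(g<60)&(f[...,1]>lo)&(f[...,1]<hi)&(f[...,2]>.02)&(f[...,2]<.045)&(abs(f[...,0])<.035);q=f[m];print(len(q),q.min(0).round(4),q.max(0).round(4),q.mean(0).round(4))
"
```

```text
side4 536 x0,z0,dx/dy,dz/dy [-0.0008  0.1392 -0.0135 -0.009 ] y range [-0.0197  0.0418]
top4 175 x0,z0,dx/dy,dz/dy [-0.0008  0.1425  0.032   0.0575] y range [-0.0586  0.0405]
51 [-0.0233 -0.051   0.0248] [ 0.0231 -0.0379  0.0396] [ 0.0011 -0.0438  0.0322]
178 [-0.023   0.007   0.0224] [0.0244 0.0382 0.0382] [0.0016 0.0239 0.0318]
```

Emit:
send_rows --dp '[[0.01,0.02,0.2],[0.01,0.02,0.4],[0.01,0.02,0.6],[0.01,0.02,0.75],[0.01,0.02,0.78],[0.01,0.02,0.78]]' --delta_rot '[[0,0,0],[0,0,0],[0,0,0],[0,0,0],[0,0,0],[0,0,0]]'

```text
t: 16.2
tool_pos: [0.5341, 0.0383, 0.071]
tool_rot: [3.141, 0.0, 1.541]
force: [-0.2, -0.5, -0.6]
opening: 0.455
gripper_force: 27.4
```

Emit:
send_rows --dp '[[0,0,0.03],[0,0,0.06],[0,0,0.09],[0,0,0.12],[0,0,0.14],[0,0,0.15],[0,0,0.16]]' --delta_rot '[[0,0,0],[0,0,0],[0,0,0],[0,0,0],[0,0,0],[0,0,0],[0,0,0]]'

```text
t: 17.08
tool_pos: [0.534, 0.0385, 0.0548]
tool_rot: [3.142, 0.0, 1.541]
force: [0.0, -0.4, -1.3]
opening: 0.462
gripper_force: 27.4
```

```bash
python3 -c "
from h import *
st();t=FO+FY*-.0234;go(t+[0,0,.0525],1.542)"
```

```text
t 17.07 p [0.534  0.0385 0.0548] rot [3.1415 0.     1.5413] q [ 0.07  0.36 -0.48  0.74 -0.    1.67] F [ 0.  -0.4 -1.3] op 0.462 gf 27.4
dp [-0.003 -0.009  0.023] rot [ 0.     0.    -0.001]
```

Emit:
send_rows --dp '[[0,-0.005,0.008],[0,-0.005,0.016],[0,-0.005,0.022],[0,-0.005,0.022]]' --delta_rot '[[0,0,0],[0,0,0],[0,0,0],[0,0,0]]'

```text
t: 17.58
tool_pos: [0.5337, 0.0385, 0.0528]
tool_rot: [3.141, -0.0, 1.541]
force: [0.4, -0.4, 1.2]
opening: 0.458
gripper_force: 27.6
```

Emit:
send_rows --dp '[[0,0,0],[0,0,0],[0,0,0],[0,0,0]]' --delta_rot '[[0,0,0],[0,0,0],[0,0,0],[0,0,0]]' --hand 0.85

```text
t: 18.08
tool_pos: [0.5334, 0.0385, 0.0526]
tool_rot: [3.142, -0.0, 1.541]
force: [-0.6, 0.2, -0.1]
opening: 0.851
gripper_force: 0.0
```

Emit:
send_rows --dp '[[0,0,-0.2],[0,0,-0.6],[0,0,-1],[0,0,-1]]' --delta_rot '[[0,0,0],[0,0,0],[0,0,0],[0,0,0]]'

```text
t: 18.58
tool_pos: [0.536, 0.0387, 0.156]
tool_rot: [3.135, -0.001, 1.541]
force: [0.8, -0.3, -0.8]
opening: 0.852
gripper_force: 0.0
```

```bash
python3 -c "
from h import *
st();snap('side','side5');canfit('side5',.045,(-.05,.06),.045)
p=telemetry.get_obs()['tool_pos'].copy()
k=np.array([.5878,.2034,.19])
plan([(p+(k-p)*.5,1.63),(k,1.713),([.5878,.2034,.1204],1.713)])"
```

```text
t 18.57 p [0.536  0.0387 0.156 ] rot [ 3.1353e+00 -6.0000e-04  1.5413e+00] q [ 0.07  0.25 -0.36  0.95 -0.    1.67] F [ 0.8 -0.3 -0.8] op 0.852 gf 0.0
side5 675 x0,z0,dx/dy,dz/dy [ 0.0016  0.0438  0.0008 -0.0033] y range [-0.0483  0.0427]
dp [ 0.832  0.242 -0.179] rot [ 0.004 -0.    -0.113]
dp [ 0.807  0.314 -0.18 ] rot [-0.     0.    -0.106]
dp [ 0.    -0.     0.696] rot [0. 0. 0.]
```

Emit:
send_rows --dp '[[0.1,0.05,-0.34],[0.45,0.15,-0.34],[0.83,0.24,-0.34],[0.83,0.24,-0.34]]' --delta_rot '[[0,0,-0.05],[0,0,-0.11],[0,0,-0.11],[0,0,-0.11]]'

```text
t: 19.12
tool_pos: [0.5596, 0.1226, 0.185]
tool_rot: [-3.14, -0.0, 1.631]
force: [-0.9, 0.0, -0.4]
opening: 0.849
gripper_force: 0.0
```

Emit:
send_rows --dp '[[0.4,0.16,0],[0.81,0.31,0],[0.81,0.31,0],[0.81,0.31,0]]' --delta_rot '[[0,0,-0.106],[0,0,-0.106],[0,0,-0.106],[0,0,-0.106]]'

```text
t: 19.62
tool_pos: [0.5853, 0.2023, 0.1854]
tool_rot: [-3.139, 0.001, 1.711]
force: [-0.3, 0.3, 0.2]
opening: 0.852
gripper_force: 0.0
```

```bash
python3 -c "
from h import *
st();plan([([.5876,.2038,.1204],1.713)])"
```

```text
t 19.62 p [0.5853 0.2023 0.1854] rot [-3.1393e+00  1.1000e-03  1.7107e+00] q [ 0.33  0.38 -0.1   1.08 -0.    1.76] F [-0.3  0.3  0.2] op 0.852 gf 0.0
dp [0.013 0.027 0.65 ] rot [-0.003  0.001 -0.003]
```

Emit:
send_rows --dp '[[0.01,0.015,0.2],[0.01,0.015,0.4],[0.01,0.015,0.6],[0.01,0.015,0.65],[0.01,0.015,0.65]]' --delta_rot '[[0,0,0],[0,0,0],[0,0,0],[0,0,0],[0,0,0]]'

```text
t: 20.25
tool_pos: [0.5873, 0.2036, 0.1216]
tool_rot: [-3.141, 0.0, 1.71]
force: [-0.2, 0.7, -0.4]
opening: 0.851
gripper_force: 0.0
```

Emit:
send_rows --dp '[[0,0,0],[0,0,0],[0,0,0],[0,0,0],[0,0,0],[0,0,0]]' --delta_rot '[[0,0,0],[0,0,0],[0,0,0],[0,0,0],[0,0,0],[0,0,0]]' --hand 0 --force 40

```text
t: 21.0
tool_pos: [0.5879, 0.2047, 0.1222]
tool_rot: [3.141, -0.0, 1.711]
force: [-0.7, -0.3, 6.1]
opening: 0.221
gripper_force: 39.1
```

Emit:
send_rows --dp '[[0,0,-0.05],[0,0,-0.1],[0,0,-0.12],[0,0,-0.12]]' --delta_rot '[[0,0,0],[0,0,0],[0,0,0],[0,0,0]]'

```text
t: 21.5
tool_pos: [0.5873, 0.2042, 0.1333]
tool_rot: [-3.141, 0.001, 1.711]
force: [1.3, -1.9, -6.1]
opening: 0.22
gripper_force: 39.2
```

```bash
python3 -c "
from h import *
st();arc(1.4,.7,5,.036,.036);arc(.7,0,5,.036,.036)"
```

```text
t 21.5 p [0.5873 0.2042 0.1333] rot [-3.1408e+00  6.0000e-04  1.7107e+00] q [ 0.33  0.42 -0.17  0.98 -0.    1.77] F [ 1.3 -1.9 -6.1] op 0.22 gf 39.2
dp [-0.012 -0.167 -0.   ] rot [-0.     0.    -0.178]
dp [-0.046 -0.331 -0.   ] rot [ 0.     0.    -0.357]
dp [-0.104 -0.488 -0.   ] rot [ 0.     0.    -0.535]
dp [-0.183 -0.636 -0.   ] rot [ 0.     0.    -0.713]
dp [-0.281 -0.772 -0.   ] rot [-0.     0.    -0.891]
dp [-0.012 -0.167 -0.   ] rot [ 0.     0.    -0.178]
dp [-0.046 -0.331 -0.   ] rot [-0.     0.    -0.357]
dp [-0.104 -0.488 -0.   ] rot [-0.     0.    -0.535]
dp [-0.183 -0.636 -0.   ] rot [-0.     0.    -0.713]
dp [-0.281 -0.772 -0.   ] rot [ 0.     0.    -0.891]
```

Emit:
send_rows --dp '[[-0.012,-0.167,0],[-0.047,-0.331,0],[-0.104,-0.488,0],[-0.183,-0.636,0],[-0.282,-0.771,0],[-0.282,-0.771,0]]' --delta_rot '[[0,0,-0.178],[0,0,-0.357],[0,0,-0.535],[0,0,-0.713],[0,0,-0.891],[0,0,-0.891]]'

```text
t: 22.25
tool_pos: [0.5146, 0.1652, 0.1336]
tool_rot: [-3.141, 0.0, 2.409]
force: [0.5, -0.5, -5.9]
opening: 0.216
gripper_force: 39.3
```

Emit:
send_rows --dp '[[-0.012,-0.167,0],[-0.047,-0.331,0],[-0.104,-0.488,0],[-0.183,-0.636,0],[-0.282,-0.765,0],[-0.282,-0.765,0]]' --delta_rot '[[0,0,-0.178],[0,0,-0.357],[0,0,-0.535],[0,0,-0.713],[0,0,-0.891],[0,0,-0.891]]'

```text
t: 23.0
tool_pos: [0.4838, 0.0893, 0.133]
tool_rot: [-3.141, -0.003, 3.107]
force: [-4.2, -2.6, -5.9]
opening: 0.223
gripper_force: 39.3
```

```bash
python3 -c "
from h import *
st();go([.4847,.0891,.1333],3.113)"
```

```text
t 23.0 p [0.4838 0.0893 0.133 ] rot [-3.1411e+00 -3.0000e-03  3.1071e+00] q [ 0.18  0.2  -0.48  0.89  0.    0.22] F [-4.2 -2.6 -5.9] op 0.223 gf 39.3
dp [-0.009 -0.002 -0.003] rot [-0.001 -0.004 -0.008]
```

Emit:
send_rows --dp '[[-0.005,0,0.03],[-0.005,0,0.06],[-0.005,0,0.09],[-0.005,0,0.12],[-0.005,0,0.15],[-0.005,0,0.17],[-0.005,0,0.17]]' --delta_rot '[[0,0,-0.008],[0,0,-0.008],[0,0,-0.008],[0,0,-0.008],[0,0,-0.008],[0,0,-0.008],[0,0,-0.008]]'

```text
t: 23.88
tool_pos: [0.4838, 0.0899, 0.1157]
tool_rot: [-3.14, -0.004, 3.114]
force: [-5.5, -4.5, -4.8]
opening: 0.216
gripper_force: 39.5
```

Emit:
send_rows --dp '[[0,0,0.01],[0,0,0.02],[0,0,0.03],[0,0,0.03]]' --delta_rot '[[0,0,0],[0,0,0],[0,0,0],[0,0,0]]'

```text
t: 24.38
tool_pos: [0.4838, 0.0896, 0.1128]
tool_rot: [-3.139, -0.004, 3.114]
force: [-6.1, -5.6, -3.5]
opening: 0.216
gripper_force: 39.6
```

Emit:
send_rows --dp '[[0.01,-0.003,0.005],[0.01,-0.005,0.01],[0.01,-0.005,0.015],[0.01,-0.005,0.018],[0.01,-0.005,0.018]]' --delta_rot '[[0,0,0],[0,0,0],[0,0,0],[0,0,0],[0,0,0]]'

```text
t: 25.0
tool_pos: [0.4836, 0.0894, 0.1116]
tool_rot: [-3.14, -0.002, 3.114]
force: [-5.0, -5.4, -1.4]
opening: 0.222
gripper_force: 39.7
```

Emit:
send_rows --dp '[[0,0,0],[0,0,0],[0,0,0],[0,0,0]]' --delta_rot '[[0,0,0],[0,0,0],[0,0,0],[0,0,0]]' --hand 0.85

```text
t: 25.5
tool_pos: [0.485, 0.0899, 0.1121]
tool_rot: [3.141, 0.001, 3.117]
force: [0.6, -0.3, -0.3]
opening: 0.849
gripper_force: 0.0
```

Emit:
send_rows --dp '[[0,0,-0.4],[0,0,-0.8],[0,0,-0.8]]' --delta_rot '[[0,0,0],[0,0,0],[0,0,0]]'

```text
t: 25.88
tool_pos: [0.487, 0.0901, 0.1951]
tool_rot: [3.14, 0.006, 3.117]
force: [0.2, 0.2, 0.2]
opening: 0.852
gripper_force: 0.0
```

```bash
cat >> h.py <<'E'
def barz(tag):
    d=load(tag);P=cloud(d);f=np.stack([(P-FO)@FX,(P-FO)@FY,P[...,2]],-1);hsv=cv2.cvtColor(d['image'],cv2.COLOR_RGB2HSV)
    for x0,x1 in((-.036,-.012),(-.012,.015),(.015,.045)):
        m=(f[...,0]>x0)&(f[...,0]<x1)&(abs(f[...,1]-.025)<.006)&(f[...,2]>.06)&(f[...,2]<.095);q=f[m]
        print(tag,(x0,x1),m.sum(),np.median(q[:,2]).round(4) if len(q) else '',q[:,2].mean().round(4) if len(q) else '')
E
python3 -c "
from h import *
st();snap('side','side6');snap('top','top6')
for t in('side0','side1','side6','top0'): barz(t)
canfit('side6',.045,(-.05,.06),.045)
t=FO+FY*-.027
p=telemetry.get_obs()['tool_pos'].copy()
print(p);m=t+[0,0,.19]
plan([(p+(m-p)*.5,2.33),(m,1.542),(t+[0,0,.11],1.542),(t+[0,0,.051],1.542)])"
```

```text
t 25.88 p [0.487  0.0901 0.1951] rot [3.1401 0.0062 3.1166] q [ 0.18  0.15 -0.4   1.02  0.    0.21] F [0.2 0.2 0.2] op 0.852 gf 0.0
side0 (-0.036, -0.012) 59 0.0669 0.0668
side0 (-0.012, 0.015) 77 0.0672 0.0673
side0 (0.015, 0.045) 56 0.0668 0.0667
side1 (-0.036, -0.012) 47 0.0667 0.0668
side1 (-0.012, 0.015) 66 0.0673 0.0676
side1 (0.015, 0.045) 53 0.0669 0.0669
side6 (-0.036, -0.012) 60 0.0818 0.0817
side6 (-0.012, 0.015) 72 0.0819 0.0822
side6 (0.015, 0.045) 83 0.0817 0.0815
top0 (-0.036, -0.012) 52 0.0676 0.0677
top0 (-0.012, 0.015) 56 0.068 0.0682
top0 (0.015, 0.045) 62 0.0675 0.0675
side6 462 x0,z0,dx/dy,dz/dy [ 0.0015  0.044  -0.0003 -0.0029] y range [-0.0494  0.0427]
[0.48485107 0.08967654 0.19198828]
dp [-0.248 -0.269  0.01 ] rot [1.000e-03 1.000e-03 1.002e+00]
dp [-0.365 -0.015  0.01 ] rot [ 0.    -0.     1.003]
dp [ 0.  -0.   0.8] rot [0. 0. 0.]
dp [ 0.   -0.    0.59] rot [0. 0. 0.]
```

Emit:
send_rows --dp '[[-0.05,-0.05,0],[-0.1,-0.1,0],[-0.18,-0.18,0],[-0.25,-0.27,0],[-0.25,-0.27,0]]' --delta_rot '[[0,0,0.22],[0,0,0.44],[0,0,0.66],[0,0,0.88],[0,0,1]]'

```text
t: 26.6
tool_pos: [0.5083, 0.0613, 0.1901]
tool_rot: [-3.139, -0.001, 2.327]
force: [-0.9, -0.4, 0.5]
opening: 0.849
gripper_force: 0.0
```

Emit:
send_rows --dp '[[-0.1,0,0],[-0.2,0,0],[-0.3,0,0],[-0.36,-0.015,0],[-0.36,-0.015,0],[-0.36,-0.015,0]]' --delta_rot '[[0,0,0.22],[0,0,0.44],[0,0,0.66],[0,0,0.88],[0,0,1],[0,0,1]]'

```text
t: 27.35
tool_pos: [0.5317, 0.0348, 0.1903]
tool_rot: [-3.139, 0.0, 1.547]
force: [-0.3, -0.7, 0.1]
opening: 0.849
gripper_force: 0.0
```

```bash
python3 -c "
from h import *
st()
t=FO+FY*-.027+[.0004,0,0]
plan([(t+[0,0,.11],1.542),(t+[0,0,.051],1.542)])"
```

```text
t 27.35 p [0.5317 0.0348 0.1903] rot [-3.1391e+00  1.0000e-04  1.5469e+00] q [ 0.07  0.22 -0.31  1.04  0.    1.66] F [-0.3 -0.7  0.1] op 0.849 gf 0.0
dp [-0.001  0.019  0.803] rot [-0.003  0.     0.006]
dp [ 0.   -0.    0.59] rot [0. 0. 0.]
```

Emit:
send_rows --dp '[[0,0.015,0.3],[0,0.015,0.6],[0,0.015,0.8],[0,0.015,0.8]]' --delta_rot '[[0,0,0.006],[0,0,0.006],[0,0,0.006],[0,0,0.006]]'

```text
t: 27.85
tool_pos: [0.5321, 0.0348, 0.1097]
tool_rot: [-3.137, 0.0, 1.543]
force: [-0.1, 0.2, 0.6]
opening: 0.853
gripper_force: 0.0
```

Emit:
send_rows --dp '[[0,0,0.2],[0,0,0.4],[0,0,0.55],[0,0,0.59],[0,0,0.59],[0,0,0.59]]' --delta_rot '[[0,0,0],[0,0,0],[0,0,0],[0,0,0],[0,0,0],[0,0,0]]'

```text
t: 28.6
tool_pos: [0.5348, 0.0349, 0.0535]
tool_rot: [3.14, -0.0, 1.541]
force: [0.3, 0.5, 0.3]
opening: 0.847
gripper_force: 0.0
```

Emit:
send_rows --dp '[[0,0,0],[0,0,0],[0,0,0],[0,0,0],[0,0,0],[0,0,0]]' --delta_rot '[[0,0,0],[0,0,0],[0,0,0],[0,0,0],[0,0,0],[0,0,0]]' --hand 0.2 --force 28

```text
t: 29.35
tool_pos: [0.5337, 0.0348, 0.0533]
tool_rot: [-3.141, -0.0, 1.541]
force: [-2.3, 0.4, 6.3]
opening: 0.462
gripper_force: 27.8
```

```bash
python3 -c "
from h import *
st();snap('side','side7');barz('side7');canfit('side7',.045,(-.05,.06),.045)"
```

```text
t 29.35 p [0.5337 0.0348 0.0533] rot [-3.1411e+00 -1.0000e-04  1.5412e+00] q [ 0.07  0.36 -0.48  0.73  0.    1.67] F [-2.3  0.4  6.3] op 0.462 gf 27.8
side7 (-0.036, -0.012) 64 0.0815 0.0815
side7 (-0.012, 0.015) 71 0.0816 0.082
side7 (0.015, 0.045) 76 0.0813 0.0812
side7 439 x0,z0,dx/dy,dz/dy [0.0016 0.0438 0.0044 0.0022] y range [-0.0486  0.043 ]
```

Emit:
send_rows --dp '[[0,0,-0.006],[0.006,0,-0.006],[0.012,0,-0.006],[0.018,0,-0.006],[0.024,0,-0.006],[0.03,0,-0.006]]' --delta_rot '[[0,0,0],[0,0,0],[0,0,0],[0,0,0],[0,0,0],[0,0,0]]'

```text
t: 30.15
tool_pos: [0.5337, 0.0351, 0.0534]
tool_rot: [-3.141, 0.006, 1.54]
force: [-3.5, -11.4, 4.7]
opening: 0.455
gripper_force: 28.7
```

```bash
python3 -c "
from h import *
st();snap('side','side8');barz('side8');canfit('side8',.045,(-.05,.06),.045)"
```

```text
t 30.15 p [0.5337 0.0351 0.0534] rot [-3.141   0.0064  1.54  ] q [ 0.07  0.36 -0.48  0.74 -0.01  1.67] F [ -3.5 -11.4   4.7] op 0.455 gf 28.7
side8 (-0.036, -0.012) 62 0.0817 0.0814
side8 (-0.012, 0.015) 66 0.0818 0.082
side8 (0.015, 0.045) 77 0.0816 0.0816
side8 434 x0,z0,dx/dy,dz/dy [ 0.0016  0.0437  0.0049 -0.0041] y range [-0.0483  0.0431]
```

Emit:
send_rows --dp '[[0.004,0,-0.003],[0.008,0,-0.003],[0.012,0,-0.003],[0.015,0,-0.003]]' --delta_rot '[[0,0,0],[0,0,0],[0,0,0],[0,0,0]]'

```text
t: 30.7
tool_pos: [0.5338, 0.0367, 0.0535]
tool_rot: [-3.141, 0.006, 1.54]
force: [-3.5, -10.1, 2.3]
opening: 0.462
gripper_force: 28.5
```

Emit:
send_rows --dp '[[0.005,0,0],[0.01,0,0],[0.015,0,0],[0.02,0,0]]' --delta_rot '[[0,0,0],[0,0,0],[0,0,0],[0,0,0]]'

```text
t: 31.2
tool_pos: [0.5339, 0.0389, 0.0535]
tool_rot: [-3.141, 0.005, 1.54]
force: [-2.1, -9.4, 2.8]
opening: 0.457
gripper_force: 28.5
```

```bash
python3 -c "
from h import *
st();snap('side','side9');barz('side9');canfit('side9',.045,(-.05,.06),.045)"
```

```text
t 31.2 p [0.5339 0.0389 0.0535] rot [-3.141   0.0055  1.5399] q [ 0.08  0.36 -0.48  0.74 -0.01  1.68] F [-2.1 -9.4  2.8] op 0.457 gf 28.5
side9 (-0.036, -0.012) 62 0.0814 0.0813
side9 (-0.012, 0.015) 61 0.0817 0.0821
side9 (0.015, 0.045) 76 0.0816 0.0816
side9 445 x0,z0,dx/dy,dz/dy [ 0.0017  0.0438  0.001  -0.0032] y range [-0.0453  0.0467]
```

Emit:
send_rows --dp '[[0.005,0,0],[0.01,0,0],[0.015,0,0],[0.018,0,0]]' --delta_rot '[[0,0,0],[0,0,0],[0,0,0],[0,0,0]]'

```text
t: 31.75
tool_pos: [0.5339, 0.041, 0.0535]
tool_rot: [-3.141, 0.005, 1.54]
force: [-2.6, -8.7, 1.5]
opening: 0.456
gripper_force: 28.5
```

```bash
python3 -c "
from h import *
st();snap('side','side10');barz('side10');canfit('side10',.045,(-.05,.07),.045)"
```

```text
t 31.75 p [0.5339 0.041  0.0535] rot [-3.141   0.0047  1.5401] q [ 0.08  0.36 -0.48  0.74 -0.    1.68] F [-2.6 -8.7  1.5] op 0.456 gf 28.5
side10 (-0.036, -0.012) 64 0.0815 0.0811
side10 (-0.012, 0.015) 69 0.0816 0.082
side10 (0.015, 0.045) 74 0.0813 0.0812
side10 461 x0,z0,dx/dy,dz/dy [ 0.0016  0.0439  0.0028 -0.0022] y range [-0.043   0.0494]
```

Emit:
send_rows --dp '[[-0.01,0,0],[-0.02,0,0],[-0.02,0,0]]' --delta_rot '[[0,0,0],[0,0,0],[0,0,0]]'

```text
t: 32.17
tool_pos: [0.534, 0.041, 0.0535]
tool_rot: [-3.141, 0.0, 1.541]
force: [-3.5, -3.2, 1.0]
opening: 0.459
gripper_force: 28.4
```

Emit:
send_rows --dp '[[0,0,0],[0,0,0],[0,0,0],[-0.03,0,0],[-0.07,0,0],[-0.07,0,0]]' --delta_rot '[[0,0,0],[0,0,0],[0,0,0],[0,0,0],[0,0,0],[0,0,0]]' --hand 0.62

```text
t: 32.92
tool_pos: [0.5341, 0.0338, 0.0537]
tool_rot: [-3.142, 0.0, 1.541]
force: [-0.2, -0.3, 0.6]
opening: 0.622
gripper_force: 0.0
```

Emit:
send_rows --dp '[[0,0,0],[0,0,0],[0,0,0],[0,0,0]]' --delta_rot '[[0,0,0],[0,0,0],[0,0,0],[0,0,0]]' --hand 0.2

```text
t: 33.42
tool_pos: [0.5337, 0.034, 0.0538]
tool_rot: [-3.141, 0.0, 1.541]
force: [-3.0, -1.2, 5.5]
opening: 0.457
gripper_force: 28.0
```

```bash
python3 -c "
from h import *
o=st();print((o['tool_pos']-FO)@FY);snap('side','side11');barz('side11');canfit('side11',.045,(-.05,.07),.045)"
```

```text
t 33.42 p [0.5337 0.034  0.0538] rot [-3.1410e+00  4.0000e-04  1.5412e+00] q [ 0.06  0.36 -0.48  0.74 -0.    1.66] F [-3.  -1.2  5.5] op 0.457 gf 28.0
-0.027595536400603502
side11 (-0.036, -0.012) 59 0.0813 0.0811
side11 (-0.012, 0.015) 72 0.0818 0.0819
side11 (0.015, 0.045) 78 0.0815 0.0814
side11 498 x0,z0,dx/dy,dz/dy [ 0.0016  0.0438  0.0017 -0.0015] y range [-0.0483  0.0491]
```

Emit:
send_rows --dp '[[0.005,0,-0.008],[0.012,0,-0.008],[0.018,0,-0.008],[0.024,0,-0.008],[0.029,0,-0.008],[0.034,0,-0.008]]' --delta_rot '[[0,0,0],[0,0,0],[0,0,0],[0,0,0],[0,0,0],[0,0,0]]'

```text
t: 34.22
tool_pos: [0.5339, 0.036, 0.0541]
tool_rot: [-3.141, 0.004, 1.541]
force: [-1.0, -7.6, -0.3]
opening: 0.456
gripper_force: 28.6
```

```bash
python3 -c "
from h import *
o=st();snap('side','side12');barz('side12');canfit('side12',.045,(-.05,.07),.045)"
```

```text
t 34.23 p [0.5339 0.036  0.0541] rot [-3.141   0.0036  1.5406] q [ 0.07  0.36 -0.48  0.74 -0.    1.67] F [-1.  -7.6 -0.3] op 0.456 gf 28.6
side12 (-0.036, -0.012) 60 0.0775 0.0777
side12 (-0.012, 0.015) 69 0.0777 0.0782
side12 (0.015, 0.045) 75 0.0775 0.0772
side12 558 x0,z0,dx/dy,dz/dy [ 0.0017  0.0444 -0.0026  0.0094] y range [-0.0473  0.0517]
```

Emit:
send_rows --dp '[[-0.006,0,0.002],[-0.012,0,0.002],[-0.015,0,0.002]]' --delta_rot '[[0,0,0],[0,0,0],[0,0,0]]'

```text
t: 34.65
tool_pos: [0.5339, 0.036, 0.054]
tool_rot: [-3.141, 0.0, 1.541]
force: [-1.7, -2.6, -1.0]
opening: 0.456
gripper_force: 28.7
```

Emit:
send_rows --dp '[[0,0,0],[0,0,0],[0,0,0],[0,0,0]]' --delta_rot '[[0,0,0],[0,0,0],[0,0,0],[0,0,0]]' --hand 0.85

```text
t: 35.15
tool_pos: [0.5343, 0.0362, 0.0544]
tool_rot: [3.141, -0.0, 1.541]
force: [-0.7, 0.4, -0.3]
opening: 0.853
gripper_force: 0.0
```

Emit:
send_rows --dp '[[0,0,-0.2],[0,0,-0.5],[0,0,-0.9],[0,0,-1]]' --delta_rot '[[0,0,0],[0,0,0],[0,0,0],[0,0,0]]'

```text
t: 35.65
tool_pos: [0.536, 0.0362, 0.157]
tool_rot: [3.137, -0.001, 1.541]
force: [0.5, 0.9, -0.8]
opening: 0.852
gripper_force: 0.0
```

Emit:
send_rows --dp '[[-0.5,0,-0.5],[-0.8,0,-0.8],[-0.8,0,-0.8]]' --delta_rot '[[0,0,0],[0,0,0],[0,0,0]]'

```text
t: 36.02
tool_pos: [0.5334, -0.0459, 0.2366]
tool_rot: [3.137, 0.001, 1.538]
force: [0.5, 0.6, -0.2]
opening: 0.849
gripper_force: 0.0
```

```bash
python3 -c "
from h import *
o=st();snap('side','side13');snap('top','top13');barz('side13');canfit('side13',.045,(-.05,.07),.045)
b=cv2.imread('pics/top13.png')[60:330,80:430];c=cv2.imread('pics/side13.png')[225:345,180:300]
cv2.imwrite('pics/c13.png',np.hstack([cv2.resize(b,(480,370)),cv2.resize(c,(320,370),interpolation=2)]))"
```

```text
t 36.02 p [ 0.5334 -0.0459  0.2366] rot [3.1368e+00 6.0000e-04 1.5381e+00] q [-0.09  0.2  -0.24  1.13 -0.    1.52] F [ 0.5  0.6 -0.2] op 0.849 gf 0.0
side13 (-0.036, -0.012) 59 0.0781 0.078
side13 (-0.012, 0.015) 67 0.078 0.0783
side13 (0.015, 0.045) 70 0.0776 0.0776
side13 581 x0,z0,dx/dy,dz/dy [0.0017 0.0443 0.0014 0.0065] y range [-0.0487  0.0512]
```

View pics/c13.png

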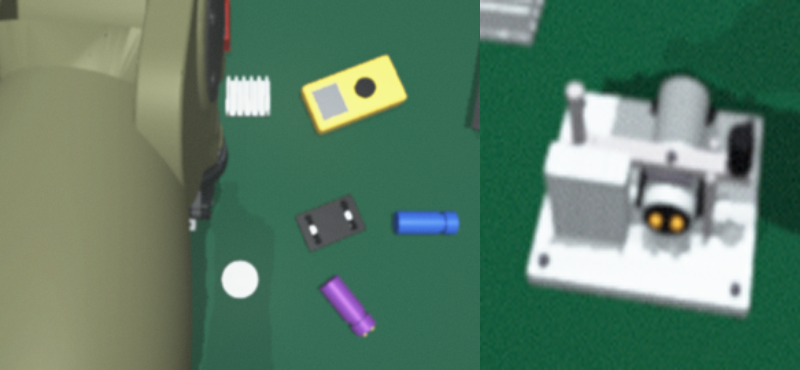

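The view shows the can seated with its terminals at about (665,220) towards the parking side and the bar across it. The bystanders have not moved. The bar sits at a lift of about 0.011, so the blade is at the bottom of the groove.

```bash
python3 -c "
from h import *
print(ctrl.job_done())"
```

```text
the job is handed in; nothing more can be done
None
```

The job is handed in at about 36 s: the can is in the V supports with its terminals towards the parking side, the bar is across it at a measured lift of about 0.011 (blade at the bottom of the groove), sliding force readings stayed at or below about 11 N, and the gripper is clear.

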